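# Tag the tired shock mount

### The job

One of the three shock mounts on the steel plate has gone soft. With the fingertips press the three sprung pads down one at a time, from the robot's left to its right, far enough to feel each spring give, then push the red tag of the softest mount all the way down and leave it so, with the hand clear. Leave the other two tags up, do not pull on anything, and leave the loose things on the bench where they lie.

Things in the scene. Friction and masses are not known exactly. Their poses are not given: they have to be found in the camera images.
- plate: Fixed bare steel mounting plate lying on the bench, 240 mm (its x) by 540 mm (its y), 12 mm thick; origin at the centre of its underside. The three shock mounts are bolted on it in a row along its y axis, about 165 mm apart (middle one near the plate's centre). Its +y end is the robot's left, its x axis points away from the robot; it may be turned up to 0.2 rad.
- mount_a: One of three lookalike shock mounts: blue foot 160 (its x) x 90 x 10 mm, a black rubber cone with the sprung pad on top (centre 30 mm to its +x, away from the robot) and a grey post with the red tag (50 mm to its -x). Origin under the foot's centre; turned up to 0.3 rad on the plate. At rest pad and tag tops are 78 mm above it, 90 mm above the bench. Letters say nothing of place or stiffness.
- pad_a_top (a point): Centre of the top face of mount a's pad, a flat aluminium disc 48 mm across, 10 mm thick; moves down with it.
- pad_a (a joint): How far this pad is pressed down, m: 0 released, 0.016 at its stop. It springs back by itself. The three springs differ clearly, each about twice as stiff as the next softer: at a push of about 5 N the pads go down by very roughly 3, 7 and 13 mm, and none needs over 25 N to its stop.
- tag_a_top (a point): Centre of the top face of mount a's red tag, a block 24 mm (mount's x) by 34 mm (mount's y), 14 mm high, on a flat stem above the grey post; moves with it.
- tag_a (a joint): How far this tag is pushed down, m: within 2 mm of 0 at the start, 0.014 at its lower stop. It slides straight down against about 3 N of friction and stays where it is left (it can also be pulled up, to -0.012, which is wrong).
- mount_b: One of three lookalike shock mounts: blue foot 160 (its x) x 90 x 10 mm, a black rubber cone with the sprung pad on top (centre 30 mm to its +x, away from the robot) and a grey post with the red tag (50 mm to its -x). Origin under the foot's centre; turned up to 0.3 rad on the plate. At rest pad and tag tops are 78 mm above it, 90 mm above the bench. Letters say nothing of place or stiffness.
- pad_b_top (a point): Centre of the top face of mount b's pad, a flat aluminium disc 48 mm across, 10 mm thick; moves down with it.
- pad_b (a joint): How far this pad is pressed down, m: 0 released, 0.016 at its stop. It springs back by itself. The three springs differ clearly, each about twice as stiff as the next softer: at a push of about 5 N the pads go down by very roughly 3, 7 and 13 mm, and none needs over 25 N to its stop.
- tag_b_top (a point): Centre of the top face of mount b's red tag, a block 24 mm (mount's x) by 34 mm (mount's y), 14 mm high, on a flat stem above the grey post; moves with it.
- tag_b (a joint): How far this tag is pushed down, m: within 2 mm of 0 at the start, 0.014 at its lower stop. It slides straight down against about 3 N of friction and stays where it is left (it can also be pulled up, to -0.012, which is wrong).
- mount_c: One of three lookalike shock mounts: blue foot 160 (its x) x 90 x 10 mm, a black rubber cone with the sprung pad on top (centre 30 mm to its +x, away from the robot) and a grey post with the red tag (50 mm to its -x). Origin under the foot's centre; turned up to 0.3 rad on the plate. At rest pad and tag tops are 78 mm above it, 90 mm above the bench. Letters say nothing of place or stiffness.
- pad_c_top (a point): Centre of the top face of mount c's pad, a flat aluminium disc 48 mm across, 10 mm thick; moves down with it.
- pad_c (a joint): How far this pad is pressed down, m: 0 released, 0.016 at its stop. It springs back by itself. The three springs differ clearly, each about twice as stiff as the next softer: at a push of about 5 N the pads go down by very roughly 3, 7 and 13 mm, and none needs over 25 N to its stop.
- tag_c_top (a point): Centre of the top face of mount c's red tag, a block 24 mm (mount's x) by 34 mm (mount's y), 14 mm high, on a flat stem above the grey post; moves with it.
- tag_c (a joint): How far this tag is pushed down, m: within 2 mm of 0 at the start, 0.014 at its lower stop. It slides straight down against about 3 N of friction and stays where it is left (it can also be pulled up, to -0.012, which is wrong).
- locknut: Loose brass ring nut, 32 mm across, 14 mm high, on the plate between two mounts; origin under its centre. Not to be disturbed.
- buffer: Loose black rubber buffer with a steel stud, 38 mm across, 42 mm high in all, on the plate between two mounts; origin under its centre. Not to be disturbed.
- wrench: Loose steel wrench, 170 mm long, lying on the bench beyond the plate. Not to be disturbed.
- screwdriver: Loose screwdriver lying on the bench at the robot's left of the plate. Not to be disturbed.
- oil: Loose metal can with a green band, 56 mm across, 120 mm high, at the robot's right of the plate; origin under its centre. Not to be disturbed.
- tape: Loose black roll, 90 mm across, 20 mm high, at the robot's left; origin under its centre. Not to be disturbed.
- bin: Loose open yellow bin, 120 x 90 mm, 60 mm high, at the robot's right of the plate; origin under its centre. Not to be disturbed.

How it is judged:
By the outcome, as a careful person would: the job done as asked, in the order asked, and still so for the second after the job is handed in, with the robot touching nothing.
It also fails if it takes over 54 s, if anything falls off the work surface, if the arm or the gripper's body presses on something with over 40 N, if the wrist force passes 120 N, or if a joint passes its speed limit or range.

### The arm

A 6-joint arm with a two-finger parallel gripper is mounted at the origin on the work surface. World frame = base frame: x ahead of the robot, y to its left, z up, the work surface at z = 0. Lengths are in m, angles in degrees, forces in N, time in s.
With the tool pointing down it reaches from about 0.4 to 0.825 m from the base axis. Payload 7 kg.
Tool frame: the origin (TCP) lies on the front face of the gripper's body, between the roots of the fingers; the fingertips stand 66 mm ahead of it and the grasp point (between the pads) lies 47 mm ahead of it; z points along the fingers, y is the line along which they close (so a half turn about z gives the same grasp; the last joint's range is limited). The gripper opens to 88 mm and grips with 3 to 60 N. Pads are 19 mm wide; open, the fingers measure 130 mm over their backs; the gripper's body (78 mm by 193 mm) begins 47 mm behind the grasp point.
Start: joints at [-49.899, 20.546, 0.682, 0, -70.136, -16.507], TCP at [0.27, -0.619, 0.292] pointing down, gripper open.
Joint ranges: [-176.03, 176.03], [-82.01, 121.73], [-58.28, 71.71], [-173.87, 95.51], [-174.79, -0.11], [-173.66, 173.66]. Speed limits (degrees/s): [136.94, 136.94, 172.46, 180, 180, 180].

### API

Orientations are given as [roll, pitch, yaw] about the fixed x, y, z axes, in that order (R = Rz(yaw) Ry(pitch) Rx(roll)).
In Python, from plant import ctrl gives the robot as it stands.
- The arm moves only by the tool send_rows, never from a script. Its argument "deltas" is a list of rows, each a list of 2 entries, a list of its own where there are three numbers: the shift along the tool's x, y, z each as a share of 800 mm, from -1 to 1, then the turn about the tool's z as a share of 90 degrees, from -1 to 1. A call has exactly 5 rows; each row is the pose to reach, as a shift and turn from the pose commanded when the call began, along the tool's axes at that moment; what a row does not reach only later rows make up. A row lasts 1/12 s, in which the tool goes at most 41.7 mm and 7.16 degrees, less where a joint would pass 70% of its speed; a pose out of reach is approached as far as the arm can. A call with a number of a shift or a turn outside -1 to 1 is refused whole. A call with a gripper value outside its range is refused whole. "gripper" is the opening, from 0 (shut) to 1 (fully open), set as the call begins (left out, the last holds). The fingers move at their own pace and stop on an object; the grip force is fixed at half the most. Time passes only in rows, so rows that repeat a pose let the fingers close, or fill a call up. It gives the time, the measured TCP pose, the force, the opening and the grip force at its end, in the units of the state.
- ctrl.get_obs(): the state, without advancing time (a new reading comes with each control period).
- ctrl.snapshot(name): name is "side" or "top"; returns a dict with "color" (480x640x3 uint8, red, green, blue), "vertical_fov" (degrees; the focal length in pixels is half the picture's height over the tangent of half this angle, whatever the lens; pixels are square), "cx", "cy" (the principal point, pixels), "rvec" (rotation vector, rad) and "tvec" (3), from world to camera coordinates, as OpenCV has them. Camera axes: x right, y down, z forward; pixel columns grow to the right and rows downward; lengths in m; the calibration is good to about 2 mm. A picture is of the moment at which its call begins. There is no depth.
- ctrl.close_job(): hands the job in; it is judged then, once.
Trained networks look in a picture, given as the dict that the camera call returned (one of the last four; its "shot" number tells which), for a name from the list of things; names that differ only in an ending like _2 or _b are one class to them, and where a whole thing is asked for, a point or a joint stands for the part that bears it (a point fixed in the world has none). Each returns a list of dicts, best first, with "conf" (0 to 1); they miss things now and then, are a little off and sometimes report something else, mostly with a low value. They report only what shows in the picture. A call takes as long as a camera call.
- ctrl.boxes_of(picture, thing): "xy" ([column, row] as shares, 0 to 1, of the picture: columns of its width, rows of its height, amid what is visible of it).
- ctrl.cut_out(picture, thing): "pixels" (480x640 bool, what is visible of it) and "xy" ([column, row] as shares, 0 to 1, of the picture: columns of its width, rows of its height, amid what is visible of it).
The state is a dict: "clock": time; "joint_pos": joint angles; "qvel": joint speeds; "tau": joint torques, N m; "tool_pos": TCP position; "orientation": TCP orientation; "force": force on the tool from outside, world axes, zero at the start; "moment": the same for the moment, N m; "opening": finger opening in m; "gripper_force": force on a finger pad.
Only numpy, scipy, OpenCV 4.12 (cv2) and the standard library are available. Lean on these libraries where they do the work, as an engineer would, in place of code of your own. Each camera call takes 0.05 s, during which the arm holds its last target. There are 200 camera calls.

## Working session

There is one attempt and no reset: what is moved stays moved. The work goes in short steps, Python scripts to look and compute and a tool call to move; the robot and the scene stay as the last step left them, time stands still between calls to the robot, and variables do not carry over. Pictures are saved under pics/ and viewed, at most 10 in all, crops included, and the job is handed in when it is done.

Besides the shell and the picture viewer there is one more tool, called after "Call:" as name(argument=value, ...) on one line, values as JSON. send_rows: Moves the arm, as the interface text tells. Shift numbers are shares of 800 mm and turn numbers shares of 90 degrees, none past 1 either way. Its arguments: {"type":"object","properties":{"deltas":{"type":"array","items":{"type":"array"}},"gripper":{"type":"number"}},"required":["deltas"]}

```bash
mkdir -p pics; ls
cat > h.py <<'E'
import numpy as np, cv2
from plant import ctrl
def cam(p):
    f=240/np.tan(np.radians(p["vertical_fov"])/2)
    K=np.array([[f,0,p["cx"]],[0,f,p["cy"]],[0,0,1.]])
    R=cv2.Rodrigues(np.array(p["rvec"],float))[0]; return K,R,np.array(p["tvec"],float).ravel()
def back(p,xy,z):
    K,R,t=cam(p); d=R.T@np.linalg.solve(K,[xy[0]*640,xy[1]*480,1.]); c=-R.T@t
    return c+d*(z-c[2])/d[2]
E
python3 - <<'E'
from h import *
print(ctrl.get_obs())
for n in ("top","side"):
    p=ctrl.snapshot(n); cv2.imwrite(f"pics/{n}0.png",p["color"][:,:,::-1])
    K,R,t=cam(p); print(n,-R.T@t,K[0,0],p["cx"],p["cy"],[k for k in p])
    for th,z in (("pad_a_top",.09),("tag_a_top",.09),("mount_a",.05),("plate",.012),("locknut",.02),("buffer",.03),("oil",.12),("bin",.06)):
        for d in ctrl.boxes_of(p,th):
            print(th,round(d["conf"],2),np.round(np.array(d["xy"])*[640,480],1),np.round(back(p,d["xy"],z),4))
E
```

```text
pics
{'clock': 0.0, 'joint_pos': array([-4.98992855e+01,  2.05916697e+01,  6.33745235e-01, -1.79352638e-02,
       -7.01340811e+01, -1.65056956e+01]), 'qvel': array([ 0.11422061, -0.05074516,  0.01669611,  0.01668934, -0.00274991,
       -0.03956217]), 'tau': array([-1.62929398e-03, -5.82717812e+01,  2.93046552e+01,  6.99687481e+00,
        6.84214581e-03, -1.89465595e-04]), 'tool_pos': array([ 0.26999928, -0.61824803,  0.29122659]), 'orientation': array([ 1.79906995e+02, -9.97654693e-03, -1.56411081e+02]), 'force': array([ 0.62022495,  0.1354722 , -0.06072001]), 'moment': array([ 0.0366817 , -0.01362761,  0.01761587]), 'gripper_force': 0.0, 'opening': 0.08781722807305427}
top [ 0.35918865 -0.01223584  1.25508895] 556.1753826766693 327.44068277568846 235.06095749715067 ['color', 'vertical_fov', 'cx', 'cy', 'rvec', 'tvec', 'shot']
pad_a_top 0.97 [401.3 268.1] [ 0.5377 -0.1582  0.09  ]
pad_a_top 0.75 [525.  238.2] [ 0.6229 -0.4186  0.09  ]
pad_a_top 0.71 [323.2 272.8] [0.5147 0.0055 0.09  ]
pad_a_top 0.43 [247.  231.4] [0.5908 0.1752 0.09  ]
pad_a_top 0.26 [149.1 224.7] [0.5889 0.3859 
[... 534 characters left out ...]
439 0.70778109 0.57199378] 451.3120097553931 319.79954686710005 243.8474099145251 ['color', 'vertical_fov', 'cx', 'cy', 'rvec', 'tvec', 'shot']
pad_a_top 0.81 [368.  218.8] [ 0.5386 -0.1415  0.09  ]
tag_a_top 0.66 [394.8 229.8] [ 0.4711 -0.1168  0.09  ]
mount_a 0.97 [345.1 281.6] [0.5226 0.0452 0.05  ]
mount_a 0.83 [375.9 238.7] [ 0.5146 -0.1307  0.05  ]
mount_a 0.64 [295.5 331. ] [0.5513 0.2063 0.05  ]
plate 0.8 [308.  314.1] [0.5683 0.1193 0.012 ]
locknut 0.63 [367.6 182.7] [ 0.6435 -0.476   0.02  ]
locknut 0.58 [353.1 320. ] [0.482  0.1109 0.02  ]
oil 0.79 [415.1 186.5] [ 0.4689 -0.2837  0.12  ]
oil 0.33 [181.9 456.6] [0.5449 0.4978 0.12  ]
bin 0.63 [366.8 184.7] [ 0.616  -0.3767  0.06  ]
```

View pics/top0.png

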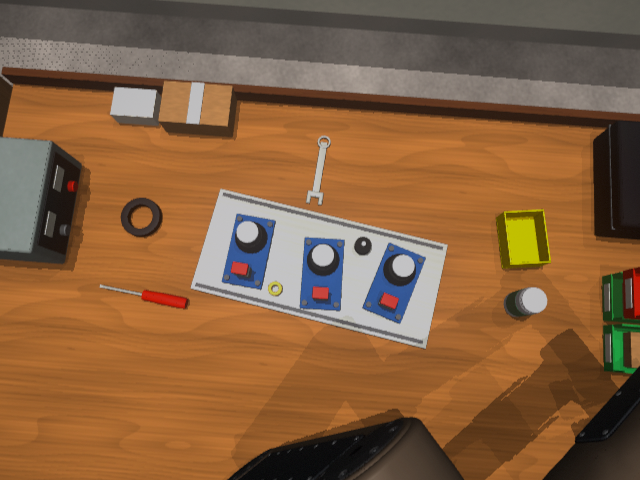

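View pics/side0.png

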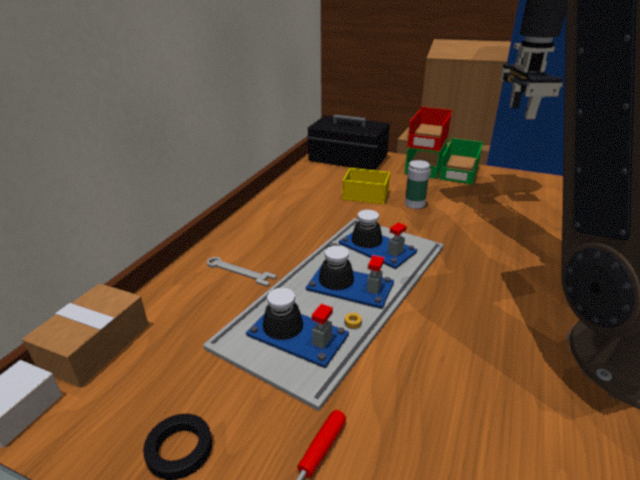

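The top view shows the three white pads at about (250,234), (322,256) and (402,265). Their red tags are at (240,269), (320,293) and (388,300), the nut is at (275,289) and the buffer at (363,245). The side view shows the same layout, and the network's stray pad and tag hits lie on the bin and the tape. Next I'll refine the pad and tag positions by colour.

```bash
cat >> h.py <<'E'
def blobs(p,kind,pts):
    hsv=cv2.cvtColor(p["color"],cv2.COLOR_RGB2HSV)
    h,s,v=[hsv[:,:,i].astype(int) for i in range(3)]
    m=((s<40)&(v>150)) if kind=="pad" else (((h<8)|(h>172))&(s>150)&(v>70))
    n,l,st,c=cv2.connectedComponentsWithStats(m.astype(np.uint8)); out=[]
    for q in pts:
        i=1+np.argmin(np.where(st[1:,4]>20,np.linalg.norm(c[1:]-q,axis=1),1e9)); out.append((c[i],st[i]))
    return out
E
python3 - <<'E'
from h import *
Q={"top":{"pad":[(250,234),(322,256),(402,265)],"tag":[(240,269),(320,293),(388,300)]},
"side":{"pad":[(281,299),(336,256),(368,216)],"tag":[(322,314),(376,264),(398,230)]}}
for n in Q:
    p=ctrl.snapshot(n); r={}
    for k in ("pad","tag"):
        r[k]=[]
        for c,st in blobs(p,k,Q[n][k]):
            w=back(p,(c+0)/[640,480],.086 if k=="pad" else .084); r[k].append(w); print(n,k,np.round(c,1),st,np.round(w,4))
    for a,b in zip(r["pad"],r["tag"]):
        d=(a-b)[:2]; print(" d",np.linalg.norm(d).round(4),"yaw",np.degrees(np.arctan2(d[1],d[0])).round(1))
    for l in ("pad_a_top","tag_a_top"):
        for d in ctrl.cut_out(p,l)[:4]: print(l,round(d["conf"],2),np.array(d["xy"])*[640,480],d["pixels"].sum())
E
```

```text
top pad [246.9 231.3] [237 221  21  22 357] [0.5918 0.176  0.086 ]
top pad [322.5 254.8] [312 245  22  21 371] [0.5536 0.0102 0.086 ]
top pad [403.1 265.3] [393 255  22  22 375] [ 0.5446 -0.1622  0.086 ]
top tag [239.  268.2] [231 262  17  13 176] [0.5114 0.1845 0.084 ]
top tag [320.  292.7] [312 287  17  12 178] [0.473  0.0089 0.084 ]
top tag [388.9 300.5] [380 293  19  16 186] [ 0.4679 -0.1366  0.084 ]
 d 0.0808 yaw -6.0
 d 0.0806 yaw 0.9
 d 0.0808 yaw -18.4
pad_a_top 0.86 [401.92  265.104] 367
tag_a_top 0.73 [390.208 300.912] 185
side pad [298.4 331.8] [ 205  246  201  159 7231] [0.5284 0.2408 0.086 ]
side pad [348.1 231.5] [343 227  10   9  26] [ 0.5625 -0.0786  0.086 ]
side pad [367.8 214.4] [358 210  21  10 167] [ 0.5474 -0.1679  0.086 ]
side tag [321.7 313.5] [312 304  20  20 267] [0.5127 0.185  0.084 ]
side tag [375.5 263. ] [368 256  16  16 178] [0.4744 0.0102 0.084 ]
side tag [397.6 228.3] [390 222  17  14 143] [ 0.4696 -0.1358  0.084 ]
 d 0.058 yaw 74.3
 d 0.1251 yaw -45.2
 d 0.0842 yaw -22.4
pad_a_top 0.8 [370.112 217.68 ] 252
```

Call:
send_rows(deltas=[[[-0.037,0.036,0],0.07],[[-0.074,0.072,0],0.14],[[-0.111,0.108,0],0.21],[[-0.148,0.144,0],0.28],[[-0.185,0.18,0],0.35]], gripper=0)

```text
clock: 1.62
tool_pos: [0.3481, -0.4264, 0.2922]
orientation: [-180.0, 0.0, 171.9]
force: [1.4, 0.6, 0.8]
opening: 0.0599
gripper_force: 0.0
```

Call:
send_rows(deltas=[[[-0.01,0.04,0],0],[[-0.02,0.08,0],0],[[-0.03,0.12,0],0],[[-0.04,0.16,0],0],[[-0.05,0.2,0],0]])

```text
clock: 2.03
tool_pos: [0.4095, -0.2735, 0.2925]
orientation: [-180.0, 0.0, 172.2]
force: [1.2, 0.2, 0.4]
opening: 0.0264
gripper_force: 0.0
```

Call:
send_rows(deltas=[[[-0.01,0.04,0],0],[[-0.02,0.08,0],0],[[-0.03,0.12,0],0],[[-0.04,0.16,0],0],[[-0.05,0.2,0],0]])

```text
clock: 2.45
tool_pos: [0.4708, -0.1203, 0.2926]
orientation: [180.0, 0.1, 172.2]
force: [1.0, -0.9, 0.2]
opening: 0.0007
gripper_force: 0.0
```

Call:
send_rows(deltas=[[[-0.01,0.04,0],0],[[-0.02,0.08,0],0],[[-0.03,0.12,0],0],[[-0.04,0.16,0],0],[[-0.05,0.2,0],0]])

```text
clock: 2.87
tool_pos: [0.5321, 0.0329, 0.2925]
orientation: [180.0, 0.0, 172.2]
force: [0.6, -1.2, 0.4]
opening: 0.0008
gripper_force: 0.0
```

Call:
send_rows(deltas=[[[-0.012,0.045,0],0],[[-0.024,0.09,0.02],0],[[-0.036,0.135,0.05],0],[[-0.048,0.18,0.08],0],[[-0.048,0.187,0.115],0]])

```text
clock: 3.28
tool_pos: [0.5928, 0.1787, 0.2006]
orientation: [179.9, 0.2, 172.4]
force: [1.8, 0.0, 0.8]
opening: 0.0002
gripper_force: 0.0
```

Call:
send_rows(deltas=[[[0,0,0.015],0],[[0,0,0.03],0],[[0,-0.002,0.04],0],[[0,-0.002,0.047],0],[[0,-0.002,0.047],0]])

```text
clock: 3.7
tool_pos: [0.5895, 0.1722, 0.1617]
orientation: [-180.0, -0.1, 172.2]
force: [0.1, -0.2, 0.2]
opening: 0.0003
gripper_force: 0.0
```

Call:
send_rows(deltas=[[[0,0,0.006],0],[[0,0,0.012],0],[[0,0,0.018],0],[[0,0,0.021],0],[[0,0,0.021],0]])

```text
clock: 4.12
tool_pos: [0.5905, 0.1728, 0.1461]
orientation: [180.0, 0.1, 172.2]
force: [1.2, -0.8, 4.0]
opening: 0.0002
gripper_force: 1.9
```

Call:
send_rows(deltas=[[[0,0,0.002],0],[[0,0,0.004],0],[[0,0,0.004],0],[[0,0,0.004],0],[[0,0,0.004],0]])

```text
clock: 4.53
tool_pos: [0.5904, 0.1728, 0.1431]
orientation: [180.0, 0.1, 172.2]
force: [3.5, -0.8, 5.4]
opening: 0.0004
gripper_force: 2.5
```

Run:
```python
from h import *
for n in ("side","top"):
    p=ctrl.snapshot(n); cv2.imwrite(f"pics/{n}1.png",p["color"][:,:,::-1])
    o=ctrl.get_obs(); print(o["tool_pos"],o["force"])
```

```text
[0.59041851 0.17285798 0.14305954] [ 3.82883393 -0.70741157  5.11621095]
[0.59033113 0.17285532 0.14296284] [2.90349115 0.02716822 4.38919367]
```

View pics/side1.png

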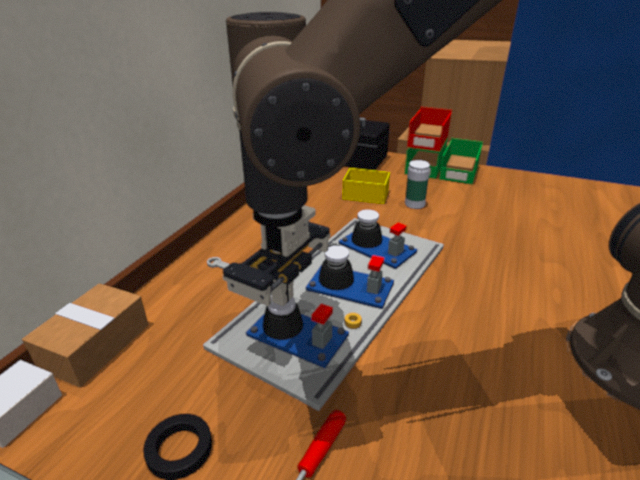

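The side view shows the closed fingertips on the left pad at about (280,303), pressing it down. The left spring gives about 5 N at 13 mm, so it looks soft. Next is the middle pad.

Call:
send_rows(deltas=[[[0,0,-0.03],0],[[0,0,-0.059],0],[[0.005,-0.04,-0.059],0],[[0.009,-0.085,-0.059],0],[[0.013,-0.13,-0.059],0]])

```text
clock: 5.05
tool_pos: [0.5635, 0.0703, 0.1888]
orientation: [-180.0, -0.2, 172.3]
force: [-0.3, -0.9, 0.6]
opening: 0.0004
gripper_force: 0.0
```

Call:
send_rows(deltas=[[[0.003,-0.04,0],0],[[0.005,-0.078,0],0],[[0.005,-0.078,0.015],0],[[0.005,-0.078,0.035],0],[[0.005,-0.078,0.035],0]])

```text
clock: 5.47
tool_pos: [0.5499, 0.0086, 0.1583]
orientation: [-179.9, -0.4, 172.1]
force: [-0.6, -0.5, -0.5]
opening: 0.0007
gripper_force: 0.0
```

Call:
send_rows(deltas=[[[0,0,0.005],0],[[0,0,0.01],0],[[0,0,0.015],0],[[0,0,0.018],0],[[0,0,0.018],0]])

```text
clock: 5.88
tool_pos: [0.5528, 0.01, 0.1474]
orientation: [-180.0, -0.0, 172.2]
force: [-3.5, 0.4, 6.6]
opening: 0.0004
gripper_force: 3.2
```

Call:
send_rows(deltas=[[[0,0,0.002],0],[[0,0,0.004],0],[[0,0,0.005],0],[[0,0,0.005],0],[[0,0,0.005],0]])

```text
clock: 6.3
tool_pos: [0.5528, 0.01, 0.1441]
orientation: [-180.0, -0.0, 172.2]
force: [-4.3, -0.3, 8.9]
opening: 0.0003
gripper_force: 4.3
```

Call:
send_rows(deltas=[[[0,0,-0.03],0],[[0,0,-0.057],0],[[-0.004,-0.04,-0.057],0],[[-0.008,-0.085,-0.057],0],[[-0.012,-0.13,-0.057],0]])

```text
clock: 6.72
tool_pos: [0.5489, -0.0947, 0.1897]
orientation: [180.0, 0.1, 172.4]
force: [0.3, -0.2, 0.1]
opening: 0.0005
gripper_force: 0.0
```

Call:
send_rows(deltas=[[[-0.004,-0.044,0],0],[[-0.007,-0.084,0],0],[[-0.007,-0.084,0.015],0],[[-0.007,-0.084,0.034],0],[[-0.007,-0.084,0.034],0]])

```text
clock: 7.13
tool_pos: [0.5435, -0.1623, 0.1593]
orientation: [180.0, -0.2, 172.1]
force: [-0.7, -0.2, -0.1]
opening: 0.0005
gripper_force: 0.0
```

Call:
send_rows(deltas=[[[0,0,0.005],0],[[0,0,0.01],0],[[0,0,0.015],0],[[0,0,0.018],0],[[0,0,0.018],0]])

```text
clock: 7.55
tool_pos: [0.5455, -0.1616, 0.1484]
orientation: [-180.0, 0.1, 172.3]
force: [-3.2, 0.3, 9.3]
opening: 0.0003
gripper_force: 5.1
```

Call:
send_rows(deltas=[[[0,0,0.002],0],[[0,0,0.004],0],[[0,0,0.005],0],[[0,0,0.005],0],[[0,0,0.005],0]])

```text
clock: 7.97
tool_pos: [0.5455, -0.1616, 0.1453]
orientation: [-180.0, 0.1, 172.3]
force: [-4.7, 2.0, 13.8]
opening: 0.0003
gripper_force: 7.0
```

Stiffness comes out at roughly 0.38, 0.75 and 1.3 N/mm from left to right, so the left mount is the softest. I'm going to its tag.

Call:
send_rows(deltas=[[[0,0,-0.03],0],[[0,0,-0.058],0],[[0.011,0.048,-0.058],0],[[0.023,0.097,-0.058],0],[[0.035,0.146,-0.058],0]])

```text
clock: 8.38
tool_pos: [0.5331, -0.0411, 0.1906]
orientation: [179.9, 0.1, 172.1]
force: [1.2, 0.8, -0.7]
opening: 0.0002
gripper_force: 0.0
```

Call:
send_rows(deltas=[[[0.011,0.047,0],0],[[0.022,0.094,0],0],[[0.033,0.141,0],0],[[0.044,0.188,0],0],[[0.056,0.235,0],0]])

```text
clock: 8.8
tool_pos: [0.5136, 0.1525, 0.1904]
orientation: [179.9, 0.1, 172.3]
force: [1.3, 0.4, 0.3]
opening: 0.0005
gripper_force: 0.0
```

Call:
send_rows(deltas=[[[0.005,0.021,0],0],[[0.01,0.042,0],0],[[0.01,0.042,0.01],0],[[0.01,0.042,0.02],0],[[0.01,0.042,0.02],0]])

```text
clock: 9.22
tool_pos: [0.5096, 0.1839, 0.172]
orientation: [-179.9, -0.1, 172.2]
force: [-0.2, -0.2, -1.2]
opening: 0.0006
gripper_force: 0.0
```

Call:
send_rows(deltas=[[[0,0,0.01],0],[[0,0,0.018],0],[[0,0,0.023],0],[[0,0,0.028],0],[[0,0,0.03],0]])

```text
clock: 9.63
tool_pos: [0.5106, 0.1835, 0.1492]
orientation: [-179.9, -0.0, 172.2]
force: [-1.3, -3.0, 3.6]
opening: 0.0006
gripper_force: 1.4
```

Call:
send_rows(deltas=[[[0,0,0.003],0],[[0,0,0.006],0],[[0,0,0.008],0],[[0,0,0.009],0],[[0,0,0.009],0]])

```text
clock: 10.05
tool_pos: [0.5108, 0.1844, 0.1425]
orientation: [180.0, 0.0, 172.2]
force: [-0.2, -0.2, 0.7]
opening: 0.0003
gripper_force: 0.0
```

Call:
send_rows(deltas=[[[0,0,0.0005],0],[[0,0,0.001],0],[[0,0,0.0015],0],[[0,0,0.002],0],[[0,0,0.002],0]])

```text
clock: 10.47
tool_pos: [0.5108, 0.1846, 0.1418]
orientation: [180.0, 0.0, 172.2]
force: [-2.1, 0.1, 9.0]
opening: 0.0004
gripper_force: 4.7
```

Call:
send_rows(deltas=[[[0,0,0.0005],0],[[0,0,0.001],0],[[0,0,0.001],0],[[0,0,0.001],0],[[0,0,0.001],0]])

```text
clock: 10.88
tool_pos: [0.5109, 0.1845, 0.1418]
orientation: [180.0, 0.1, 172.3]
force: [-6.3, -1.8, 15.6]
opening: 0.0007
gripper_force: 8.1
```

The force rises with no further travel, so the tag is at its stop. I'll lift straight up and move clear so I can check it.

Call:
send_rows(deltas=[[[0,0,-0.02],0],[[0,0,-0.06],0],[[0,0,-0.11],0],[[0,0,-0.15],0],[[0,0,-0.18],0]])

```text
clock: 11.3
tool_pos: [0.5112, 0.1848, 0.2874]
orientation: [179.9, 0.2, 172.2]
force: [0.2, 0.1, 0.6]
opening: 0.0006
gripper_force: 0.0
```

Call:
send_rows(deltas=[[[0,-0.04,0],0],[[0,-0.09,0],0],[[0,-0.14,0],0],[[0,-0.19,0],0],[[0,-0.24,0],0]])

```text
clock: 11.72
tool_pos: [0.4841, -0.0072, 0.2843]
orientation: [180.0, 0.0, 172.3]
force: [1.1, -0.7, -0.3]
opening: 0.0008
gripper_force: 0.0
```

Call:
send_rows(deltas=[[[0,-0.04,0],0],[[0,-0.09,0],0],[[0,-0.14,0],0],[[0,-0.19,0],0],[[0,-0.19,0],0]])

```text
clock: 12.13
tool_pos: [0.4627, -0.1613, 0.284]
orientation: [-180.0, -0.0, 172.0]
force: [1.4, 1.0, -0.8]
opening: 0.0006
gripper_force: 0.0
```

Run:
```python
from h import *
p=ctrl.snapshot("side"); a=p["color"][:,:,::-1]
b=cv2.imread("pics/side0.png"); cr=lambda i: cv2.resize(i[200:380,200:460],None,fx=1.53,fy=1.53*2,interpolation=cv2.INTER_CUBIC)[:580]
cv2.imwrite("pics/cmp.png",np.hstack([cr(b),cr(a)])[:,:800])
for c,st in blobs(p,"tag",[(322,318),(376,264),(398,230)]): print(np.round(c,1),st)
print(ctrl.get_obs()["tool_pos"],ctrl.get_obs()["force"])
```

```text
[321.7 320.2] [312 310  20  21 282]
[375.5 262.9] [368 256  16  16 180]
[397.7 228.6] [390 223  16  13 137]
[ 0.46325141 -0.15938872  0.2839557 ] [ 0.29840729 -0.15278005  0.27924542]
```

View pics/cmp.png

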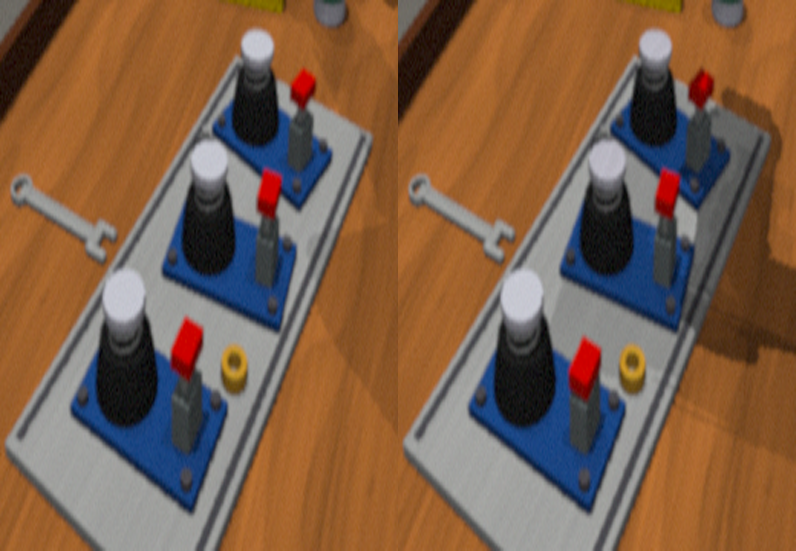

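The comparison (before on the left, now on the right) shows the nearest tag, at about (585,370) in the picture, now sitting on its post. It moved about 6.7 px, which fits 14 mm. The other two tags, the pads, the nut and the wrench have not moved.

```bash
python3 -c "
from plant import ctrl
print(ctrl.close_job())"
```

```text
the job is handed in; nothing more can be done
None
```

I pressed the pads left to right and the left mount was softest (about 0.38 N/mm, against 0.75 and 1.3), so I pushed its red tag down to the stop, left the other two up, moved the hand clear and handed the job in.

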